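Nest the open clip case and close its two halves

ROBOT

A 6-joint arm with a two-finger parallel gripper is mounted at the origin on a cart in front of the work surface, level with it; the furniture and walls round the work are solid. World frame = base frame: x ahead of the robot, y to its left, z up, the work surface at z = 0. Lengths are in m, angles in rad, forces in N, time in s.
With the tool pointing down it reaches from about 0.35 to 0.975 m from the base axis. Payload 4.9 kg.
Tool frame: the origin (TCP) lies midway between the tips of the shut fingers; the grasp point (between the pads) lies behind it (env.tcp_to_grasp is the z of the grasp point in the tool frame, in m); z points along the fingers, y is the direction in which the jaws open and shut (so a half turn about z gives the same grasp; the last joint's range is limited). The gripper opens to 85 mm and grips with 20 to 120 N. Pads are 22 mm wide; open, the fingers measure 114 mm over their backs; the gripper's body (76 mm by 85 mm) begins 54 mm behind the grasp point. The pads swing forward as they close: fully open they stand 13 mm farther back than shut.
Start: joints at [-0.119, 0.053, 1.613, -0, 1.476, -0.119], TCP at [0.625, 0, 0.211] pointing down, gripper open.
Joint ranges: [-3.01, 3.01], [-1.01, 2.22], [0.06, 2.58], [-1.02, 4.17], [0.09, 2.62], [-3.14, 3.14]. Speed limits (rad/s): [2.57, 2.57, 3.14, 3.14, 3.14, 3.14].

INTERFACE

Orientations are given as a unit quaternion [x, y, z, w].
In Python, from bench import state, optics, env gives the robot as it stands.
- The arm moves only by the shell command python3 -m crank 'ROWS' [FORCE]. ROWS is JSON, a list of rows, each an object with "jaw": the opening, from -1 (shut) to 1 (fully open); "xyz": the shift along the tool's x, y, z each as a share of 250 mm, from -1 to 1, a list of three; "rot": the turn, a rotation vector about the tool's x, y, z each as a share of pi rad, from -1 to 1, a list of three. A call has 1 to 12 rows; each row is the pose to reach, as a shift and turn from the pose commanded when the call began, along the tool's axes at that moment, turning the shorter way round; what a row does not reach only later rows make up. A row lasts 1/12 s, in which the tool goes at most 41.7 mm and 7.16 degrees, less where a joint would pass 70% of its speed; a pose out of reach is approached as far as the arm can. A call with a number of a shift or a turn outside -1 to 1 is refused whole. A call with a gripper value outside its range is refused whole. The fingers move at their own pace and stop on an object; FORCE is the grip in N (left out, the last holds). Time passes only in rows, so rows that repeat a pose let the fingers close. It gives the time, the measured TCP pose, the force and the opening at its end, in the units of the state.
- state(): the state, without advancing time (a new reading comes with each control period).
- optics.capture(name): name is "scene" or "side" or "wrist"; returns a dict with "color" (400x640x3 uint8, blue, green, red), "K" (3x3 intrinsics, pixels), "rvec" (rotation vector, rad) and "tvec" (3), from world to camera coordinates, as OpenCV has them; the wrist camera has in their place "T_tool_cam" (4x4, takes a point from camera to tool coordinates, whose origin is the TCP and whose axes are the flange's). Camera axes: x right, y down, z forward; pixel columns grow to the right and rows downward; lengths in m; the calibration is good to about 2 mm. The wrist camera is an equidistant fisheye: a pixel r from the principal point sees the ray r / f radians off the axis. A picture is of the moment at which its call begins: read the wrist's pose just before it. There is no depth.
- env.sign_off(): hands the job in, once; it reports no verdict.
The state is a dict: "t": time; "qpos": joint angles; "dq": joint speeds; "joint_efforts": joint torques, N m; "ee_pos": TCP position; "tool_rot": TCP orientation; "force": force on the tool from outside, world axes, zero at the start; "ft_torque": the same for the moment, N m; "grip_width": finger opening in m.
Only numpy, scipy, OpenCV 4.12 (cv2) and the standard library are available. Lean on these libraries where they do the work, as an engineer would, in place of code of your own. Each camera call takes 0.05 s, during which the arm holds its last target. There are 200 camera calls.

TASK

Set the open white clamshell case, with its blue clip in it, down flat between the pins of the aluminium nest, hinge on the side with the orange stripe, and let go of it while its lid is still open. Then swing the lid over (the yellow tab is there to hold it by) and press it fully shut, so that the two halves meet edge to edge all round, with the clip inside and the case still seated in the nest. Do not disturb the things standing round about.

Things in the scene. Friction and masses are not known exactly. Their poses are not given: they have to be found in the camera images.
- case: lower half of a white plastic clamshell case, loose: an open-topped shell 84 x 60 x 18 mm (x, y, z) with 3 mm walls and floor, about 0.2 kg with its lid. Origin: centre of its underside; x points to the hinge side, z up. The hinged upper half (the lid, same size) stands open beyond the +x edge, leaning back.
- case_grip (a point): point inside the lower half where it is well gripped across its 60 mm width (fingers closing along the case's y, on the outside of the long walls): 14 mm from the centre away from the hinge, 9 mm above the underside. Axes as the case.
- case_hinge (a point): middle of the hinge line of the case: 45 mm from its centre along x, 18 mm above its underside (level with the rim); the hinge line runs along the case's y.
- lid_tab (a point): grip point in the yellow pull tab on the middle of the lid's free edge; tab 14 mm wide along the hinge direction, 8 mm thick, 26 mm long, point 17 mm out from the edge. It lies 104 mm from the hinge line and 9 mm off the rim plane, on the lid's outer side (shut: 9 mm above the hinge line). Pinched along the hinge direction, the tab can turn between the finger pads.
- lid (a joint): angle of the lid hinge in rad: 0 = shut, rims touching; about 2 at the start (open, leaning back past upright); at most 2.4. The hinge is stiff and stays where it is left. When shut the lid's flat top is 36 mm above the underside of the case.
- nest: fixed aluminium nest: plate 124 x 98 x 8 mm with eight upright round-nosed pins (8 mm thick, 9.5 mm above the plate) round the case, 2 mm of play each side: pins at x = +-48, y = +-22; x = -36, y = +-36; x = 28, y = +-36 mm. Origin: centre of its underside; an orange stripe runs along its +x edge, where the hinge of the case belongs.
- nest_seat (a point): centre of the nest's top face, 8 mm above the work surface, where the centre of the case's underside belongs; axes as the nest.
- clip: blue moulded clip 22 x 62 x 16 mm lying loose in the lower half of the case, its length along the case's x; origin: centre of its underside.
- stop_block: bystander: white aluminium block 30 x 60 x 20 mm with two holes; origin: centre of its underside
- glue_bottle: bystander: small white bottle with red label and red nozzle, 33 mm across, 94 mm high; origin: centre of its underside
- masking_tape: bystander: beige roll of tape, 102 mm across, 24 mm high, lying flat; origin: centre of its underside
- the_hand_squeegee: bystander: wooden squeegee 95 x 165 x 30 mm; origin: centre of its underside
There are look-alikes about, which are no part of the job. Of the things shaped like the case, the white one is meant.

How it is judged:
On the way:
1. the case lies flat between the pins of the nest, hinge at the orange stripe, clip in it, let go, its lid still open (horizontal distance between case and nest_seat below 0.006 m and z of case in the frame of nest_seat below 0.004 m and angle between case's own z axis and vertical below 0.06 rad and angle between the x axis of case and the x axis of nest, either way round below 0.13 rad and x of case_hinge in the frame of nest above 0.03 m and horizontal distance between clip and case below 0.035 m and z of clip in the frame of case between 0 and 0.02 m and value of joint lid above 0.8 rad and contact force between the fingers and case below 0.1 N), for 0.2 s.
At the end, for the whole second after the job is handed in: The case lies at rest flat in the nest (centre within 6 mm of the nest's centre, underside within 4 mm of the plate, turned less than 0.13 rad, tilted less than 0.06 rad, hinge on the orange side), its lid is shut to within 0.03 rad, and the clip rests inside (horizontal distance between case and nest_seat below 0.006 m and z of case in the frame of nest_seat below 0.004 m and angle between case's own z axis and vertical below 0.06 rad and angle between the x axis of case and the x axis of nest, either way round below 0.13 rad and x of case_hinge in the frame of nest above 0.03 m and horizontal distance between clip and case below 0.035 m and z of clip in the frame of case between 0 and 0.02 m and value of joint lid below 0.03 rad and linear speed of case below 0.01 m/s and linear speed of clip below 0.02 m/s); the robot touches nothing.
It fails at once if the aluminium stop block is moved by more than 30 mm (distance of stop_block from where it was at the start of the episode above 0.03 m).
It fails at once if the glue bottle is moved by more than 30 mm (distance of glue_bottle from where it was at the start of the episode above 0.03 m).
It fails at once if the masking tape is moved by more than 30 mm (distance of masking_tape from where it was at the start of the episode above 0.03 m).
It fails at once if the squeegee is moved by more than 30 mm (distance of the_hand_squeegee from where it was at the start of the episode above 0.03 m).
It also fails if it takes over 56 s, if anything falls off the work surface, if the arm or the gripper's body presses on something with over 40 N, if the wrist force passes 120 N, or if a joint passes its speed limit or range.

## Working session

There is one attempt and no reset: what is moved stays moved. The work goes in short steps, Python scripts to look and compute and a shell command to move; the robot and the scene stay as the last step left them, time stands still between calls to the robot, and variables do not carry over. Pictures are saved under pics/ and viewed, about 8 in all and at most 12, crops included, and the job is handed in when it is done.

```bash
mkdir -p pics; ls
python3 - <<'E'
from bench import state, optics, env
import cv2,numpy as np
s=state();print(s, env.tcp_to_grasp)
a=optics.capture("scene");b=optics.capture("side")
for n,c in(("scene",a),("side",b)):
    print(n,c["K"].tolist(),c["rvec"],c["tvec"]); cv2.imwrite(f"pics/{n}0.png",c["color"])
c=optics.capture("wrist");print(c["K"].tolist(),c["T_tool_cam"]);cv2.imwrite("pics/wrist0.png",c["color"])
E
```

```text
pics
{'t': 0.0, 'qpos': array([-1.18992321e-01,  5.33489428e-02,  1.61428336e+00, -4.83017001e-05,
        1.47599800e+00, -1.18984092e-01]), 'dq': array([ 0.00211837, -0.00055167,  0.00042283, -0.00046851, -0.00107629,
        0.00032717]), 'joint_efforts': array([ 2.70554956e-04, -3.93670499e+01, -3.70175600e+01, -1.62778279e-04,
        6.93513779e-03, -6.06393527e-06]), 'ee_pos': array([6.24338759e-01, 6.97388083e-05, 2.09474326e-01]), 'tool_rot': array([ 7.07107689e-01,  7.07105139e-01, -6.48699848e-04, -7.85980194e-04]), 'force': array([-0.03225616,  0.21760624, -0.53766579]), 'ft_torque': array([ 0.03800015, -0.0187687 ,  0.01813676]), 'grip_width': 0.08544410151324601} -0.0187
scene [[452.28776142068585, 0.0, 317.75354342630527], [0.0, 452.28776142068585, 197.18583263857866], [0.0, 0.0, 1.0]] [ 2.22506954 -1.06986714  0.39076678] [-0.35869548  0.38361973  1.11333782]
side [[402.5077764053874, 0.0, 325.24633938526136], [0.0, 402.5077764053874, 200.18541335119193], [0.0, 0.0, 1.0]] [ 0.57099203 -2.36689962  1.5067444 ] [0.48106389 0.15221713 1.14564537]
[[309.70691628693146, 0.0, 320.5177417709813], [0.0, 309.70691628693146, 200.38483130149018], [0.0, 0.0, 1.0]] [[-1.45866432e-03 -9.62868737e-01 -2.69966048e-01  6.69987887e-02]
 [ 9.99998475e-01 -1.14510523e-03 -1.31896610e-03 -6.89223086e-04]
 [ 9.60851684e-04 -2.69967560e-01  9.62868939e-01 -1.61377451e-01]
 [ 0.00000000e+00  0.00000000e+00  0.00000000e+00  1.00000000e+00]]
```

View pics/scene0.png

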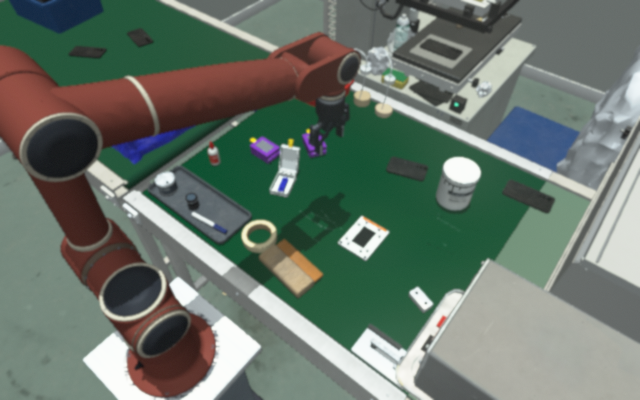

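View pics/side0.png

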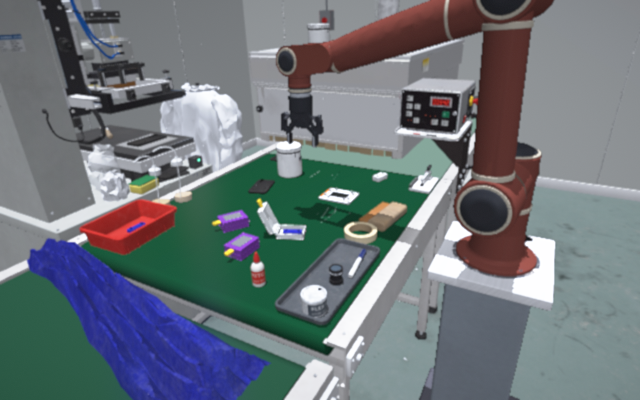

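View pics/wrist0.png

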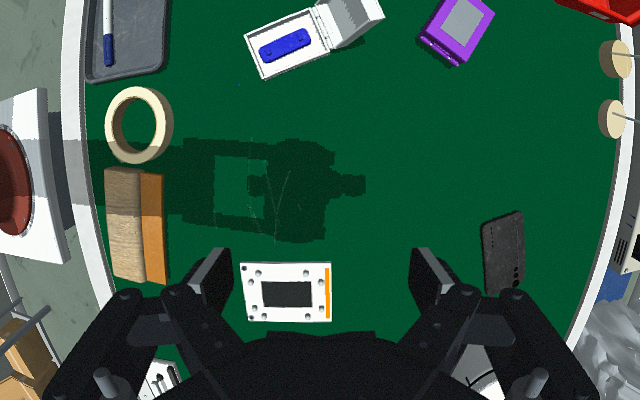

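Wrist view: the open white case with the blue clip is at about (290,45). The look-alikes are the two shut purple cases: scene (265,149) and (315,140), with one at wrist (460,30). The nest is at (285,290) with its orange stripe at x≈328, facing world +x. I choose the white case.

```bash
cat > h.py <<'E'
from bench import state, optics, env
import cv2,numpy as np
from scipy.spatial.transform import Rotation as R
def wrist():
    s=state(); c=optics.capture("wrist"); T=np.eye(4); T[:3,:3]=R.from_quat(s["tool_rot"]).as_matrix(); T[:3,3]=s["ee_pos"]
    return c["color"], c["K"], T@c["T_tool_cam"]
def wray(K,Tw,uv):
    p=(np.atleast_2d(uv)-K[:2,2])/K[0,0]; r=np.linalg.norm(p,axis=1,keepdims=True)+1e-9
    d=np.hstack([p/r*np.sin(r),np.cos(r)]); return Tw[:3,3], d@Tw[:3,:3].T
def plane(o,d,z): return o+d*((z-o[2])/d[:,2:3])
def sray(c,uv):
    Rm=cv2.Rodrigues(np.array(c["rvec"]))[0]; o=-Rm.T@np.array(c["tvec"])
    p=np.c_[(np.atleast_2d(uv)-c["K"][:2,2])/c["K"][0,0],np.ones(len(np.atleast_2d(uv)))]; return o,p@Rm
def comp(mask,near):
    n,l,st,ce=cv2.connectedComponentsWithStats(mask.astype(np.uint8)); big=[i for i in range(1,n) if st[i,4]>60]
    i=min(big,key=lambda i:np.hypot(*(ce[i]-near))); return (l==i).astype(np.uint8),ce[i],st[i,4]
def rect(K,Tw,m,z):
    c=max(cv2.findContours(m,cv2.RETR_EXTERNAL,cv2.CHAIN_APPROX_NONE)[0],key=len)[:,0]+0.0
    return cv2.minAreaRect(plane(*wray(K,Tw,c),z)[:,:2].astype(np.float32))
E
python3 - <<'E'
from h import *
im,K,Tw=wrist()
hsv=cv2.cvtColor(im,cv2.COLOR_BGR2HSV)
near=np.array([285,290])
g=~((hsv[...,0]>40)&(hsv[...,0]<90)&(hsv[...,1]>80)) & (hsv[...,2]>70)
m=g.copy(); m[:252]=0;m[330:]=0;m[:,:233]=0;m[:,345:]=0
mm,ce,a=comp(m,near);print(ce,a,rect(K,Tw,mm,.008))
o=(hsv[...,0]<20)&(hsv[...,1]>150)&(hsv[...,2]>150)
mo,ce,a=comp(o,[328,290]);print(ce,a,plane(*wray(K,Tw,ce),.008), rect(K,Tw,mo,.008))
b=(hsv[...,0]>105)&(hsv[...,0]<128)&(hsv[...,1]>130)
mb,ce,a=comp(b,[285,45]);print(ce,a,plane(*wray(K,Tw,ce),.019),rect(K,Tw,mb,.019))
q=np.array([[245,56],[314,8],[330,48],[263,80]]);print(plane(*wray(K,Tw,q),.018))
E
```

```text
[287.45674824 289.80203538] 4127 ((0.5752590894699097, -0.16815099120140076), (0.12402164936065674, 0.10136158764362335), 0.8924620151519775)
[326.86486486 291.92432432] 185 [[ 0.63149064 -0.16512292  0.008     ]] ((0.6316269636154175, -0.1682126820087433), (0.005267099943011999, 0.08148238062858582), 2.1701483726501465)
[284.35595106  45.2836485 ] 899 [[0.5826372  0.14945505 0.019     ]] ((0.5825097560882568, 0.14965161681175232), (0.05925721302628517, 0.021567218005657196), 23.881017684936523)
[[0.53695889 0.1395136  0.018     ]
 [0.61594882 0.19515    0.018     ]
 [0.63391798 0.14556899 0.018     ]
 [0.55810396 0.10966824 0.018     ]]
```

```bash
R='{"jaw":1,"xyz":[0.57,-0.22,0],"rot":[0,0,-0.45]}'; python3 -m crank '[{"jaw":1,"xyz":[0.57,-0.22,0],"rot":[0,0,-0.46]},{"jaw":1,"xyz":[0.57,-0.22,0],"rot":[0,0,-0.46]},{"jaw":1,"xyz":[0.57,-0.22,0],"rot":[0,0,-0.46]},{"jaw":1,"xyz":[0.57,-0.22,0],"rot":[0,0,-0.46]},{"jaw":1,"xyz":[0.57,-0.22,0],"rot":[0,0,-0.46]},{"jaw":1,"xyz":[0.57,-0.22,0],"rot":[0,0,-0.46]},{"jaw":1,"xyz":[0.57,-0.22,0],"rot":[0,0,-0.46]},{"jaw":1,"xyz":[0.57,-0.22,0],"rot":[0,0,-0.46]},{"jaw":1,"xyz":[0.57,-0.22,0],"rot":[0,0,-0.46]},{"jaw":1,"xyz":[0.57,-0.22,0],"rot":[0,0,-0.46]},{"jaw":1,"xyz":[0.57,-0.22,0],"rot":[0,0,-0.46]},{"jaw":1,"xyz":[0.57,-0.22,0],"rot":[0,0,-0.46]}]'
python3 -m crank '[{"jaw":1,"xyz":[0,0,0],"rot":[0,0,-0.04]},{"jaw":1,"xyz":[0,0,0],"rot":[0,0,-0.08]},{"jaw":1,"xyz":[0,0,0],"rot":[0,0,-0.12]},{"jaw":1,"xyz":[0,0,0],"rot":[0,0,-0.173]},{"jaw":1,"xyz":[0,0,0],"rot":[0,0,-0.173]},{"jaw":1,"xyz":[0,0,0],"rot":[0,0,-0.173]}]'
python3 - <<'E'
from h import *
s=state();print(s["qpos"].round(3),R.from_quat(s["tool_rot"]).as_matrix().round(3))
im,K,Tw=wrist(); cv2.imwrite("pics/w1.png",im); np.savez("w1.npz",im=im,K=K,Tw=Tw)
E
```

```text
t: 1.2
ee_pos: [0.5698, 0.1425, 0.2104]
tool_rot: [0.06, 0.998, -0.0, -0.0]
force: [0.6, -1.0, -0.4]
grip_width: 0.0855
t: 1.7
ee_pos: [0.5698, 0.1425, 0.2104]
tool_rot: [-0.208, 0.978, 0.0, -0.0]
force: [0.3, 0.7, 0.1]
grip_width: 0.0855
[ 0.118 -0.036  1.702  0.     1.475 -1.871] [[-0.914 -0.406 -0.001]
 [-0.406  0.914 -0.   ]
 [ 0.     0.    -1.   ]]
```

View pics/w1.png

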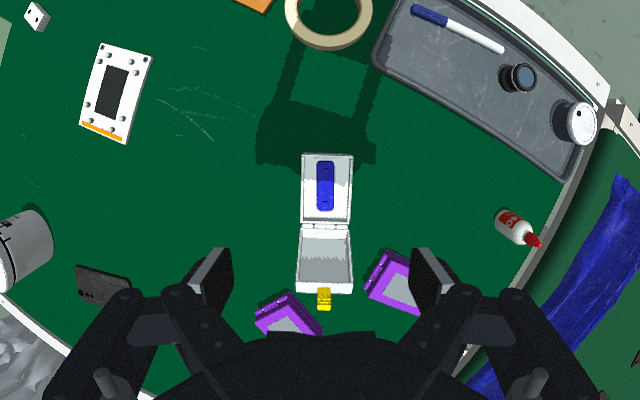

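Wrist view over the case: lower half at (302–353, 154–223) with the blue clip at (325,185). The lid is at (298–352, 225–293) and the yellow tab at (323,298). The purple look-alikes lie at (290,320) and (395,275). Close crop next to check and read the corners.

Run:
```python
import numpy as np,cv2
d=np.load("w1.npz");c=d["im"][145:240,285:375];cv2.imwrite("pics/c1.png",cv2.resize(c,None,fx=6,fy=6,interpolation=cv2.INTER_CUBIC))
```

```text
(no output)
```

View pics/c1.png

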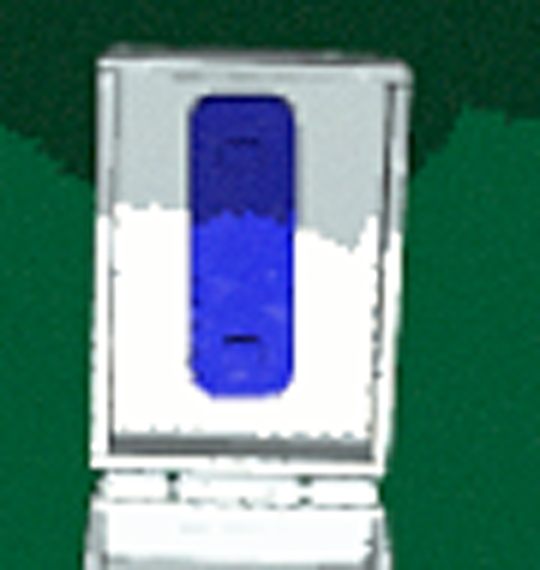

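The white case is confirmed, with the clip lying along its length. Rim corners in the crop are (98,58), (410,65), (383,470) and (92,467).

Run:
```python
from h import *
d=np.load("w1.npz");K,Tw=d["K"],d["Tw"]
q=np.array([[98,58],[410,65],[383,470],[92,467]])/6+[285,145]-.42
P=plane(*wray(K,Tw,q),.018)[:,:2];print(P)
print("sides",[np.linalg.norm(P[i]-P[i-1]).round(4) for i in range(4)])
c=P.mean(0);v=P[2]+P[3]-P[0]-P[1];yaw=np.arctan2(v[1],v[0]);w=P[0]-P[1]+P[3]-P[2]
y2=np.arctan2(w[1],w[0]);print(c,np.degrees(yaw),np.degrees(y2))
print("grip",c-.014*np.array([np.cos(yaw),np.sin(yaw)]))
im=d["im"];hsv=cv2.cvtColor(im,cv2.COLOR_BGR2HSV)
m=(hsv[...,0]>20)&(hsv[...,0]<35)&(hsv[...,1]>150)&(hsv[...,2]>100)
_,ce,a=comp(m,[323,298]);print("tab",ce,a,plane(*wray(K,Tw,ce),.109))
# nest second look
g=~((hsv[...,0]>35)&(hsv[...,0]<95)&(hsv[...,1]>80)) & (hsv[...,2]>90); g[:,160:]=0; g[170:]=0
mm,ce,a=comp(g,[113,93]);print("nest",ce,a,rect(K,Tw,mm,.008))
```

```text
[[0.55574307 0.11070223]
 [0.53264713 0.16591141]
 [0.6092265  0.19613841]
 [0.63245989 0.1419458 ]]
sides [np.float64(0.0828), np.float64(0.0598), np.float64(0.0823), np.float64(0.059)]
[0.58251915 0.15367446] 21.850399012682036 -67.0483743442822
grip [0.56952492 0.14846388]
tab [323.55921053 299.00657895] 304 [[0.66656244 0.18764407 0.109     ]]
nest [114.9963969   91.72560976] 3608 ((0.5746596455574036, -0.1672798991203308), (0.12396018952131271, 0.1019732654094696), 1.2636748552322388)
```

```bash
python3 -m crank '[{"jaw":1,"xyz":[-0.01,0.022,0.1],"rot":[0,0,0.009]},{"jaw":1,"xyz":[-0.01,0.022,0.25],"rot":[0,0,0.009]},{"jaw":1,"xyz":[-0.01,0.022,0.4],"rot":[0,0,0.009]},{"jaw":1,"xyz":[-0.01,0.022,0.55],"rot":[0,0,0.009]},{"jaw":1,"xyz":[-0.01,0.022,0.68],"rot":[0,0,0.009]},{"jaw":1,"xyz":[-0.01,0.022,0.76],"rot":[0,0,0.009]},{"jaw":1,"xyz":[-0.01,0.022,0.81],"rot":[0,0,0.009]},{"jaw":1,"xyz":[-0.01,0.022,0.84],"rot":[0,0,0.009]},{"jaw":1,"xyz":[-0.01,0.022,0.84],"rot":[0,0,0.009]}]' 40
python3 -c "
from h import *
s=state();print(s['force'],s['ee_pos'])
im,K,Tw=wrist();cv2.imwrite('pics/w2.png',im[100:400])"
```

```text
t: 2.5
ee_pos: [0.5693, 0.1484, -0.0005]
tool_rot: [-0.193, 0.981, 0.0, -0.001]
force: [-0.4, 0.9, 1.2]
grip_width: 0.0855
[-0.39061323  0.89005519  1.23571112] [ 5.69269182e-01  1.48423274e-01 -5.16825177e-04]
```

View pics/w2.png

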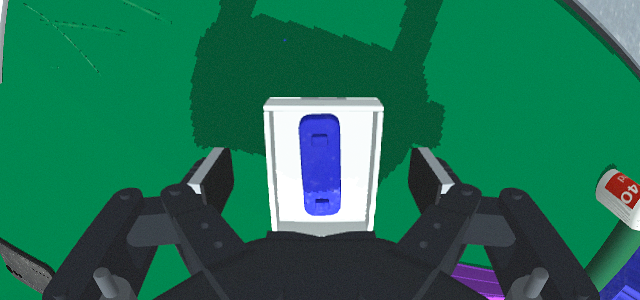

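The case is centred between the fingers and aligned, its sides at x=264 and 382 midway between the pads. Now I grip and lift.

```bash
python3 -m crank '[{"jaw":-1,"xyz":[0,0,0],"rot":[0,0,0]},{"jaw":-1,"xyz":[0,0,0],"rot":[0,0,0]},{"jaw":-1,"xyz":[0,0,0],"rot":[0,0,0]},{"jaw":-1,"xyz":[0,0,0],"rot":[0,0,0]},{"jaw":-1,"xyz":[0,0,0],"rot":[0,0,0]},{"jaw":-1,"xyz":[0,0,0],"rot":[0,0,0]}]' 40
python3 -m crank '[{"jaw":-1,"xyz":[0,0,-0.02],"rot":[0,0,0]},{"jaw":-1,"xyz":[0,0,-0.06],"rot":[0,0,0]},{"jaw":-1,"xyz":[0,0,-0.12],"rot":[0,0,0]},{"jaw":-1,"xyz":[0,0,-0.2],"rot":[0,0,0]},{"jaw":-1,"xyz":[0,0,-0.28],"rot":[0,0,0]},{"jaw":-1,"xyz":[0,0,-0.34],"rot":[0,0,0]},{"jaw":-1,"xyz":[0,0,-0.38],"rot":[0,0,0]},{"jaw":-1,"xyz":[0,0,-0.4],"rot":[0,0,0]},{"jaw":-1,"xyz":[0,0,-0.4],"rot":[0,0,0]}]'
python3 - <<'E'
from h import *
s=state();M=R.from_quat(s["tool_rot"]).as_matrix();print(M.round(4),s["ee_pos"],s["qpos"].round(3),s["grip_width"])
im,K,Tw=wrist();cv2.imwrite("pics/w3.png",im[100:400]); np.savez("w3.npz",im=im,K=K,Tw=Tw)
E
```

```text
t: 3.05
ee_pos: [0.5702, 0.1486, 0.0011]
tool_rot: [-0.194, 0.981, -0.0, 0.0]
force: [0.1, 0.3, -0.5]
grip_width: 0.0121
t: 3.8
ee_pos: [0.571, 0.1487, 0.1025]
tool_rot: [-0.194, 0.981, -0.0, 0.001]
force: [0.1, -0.2, -0.2]
grip_width: 0.0001
[[-9.251e-01 -3.798e-01  2.800e-03]
 [-3.798e-01  9.251e-01  4.000e-04]
 [-2.700e-03 -7.000e-04 -1.000e+00]] [0.57096894 0.14868034 0.10250606] [ 0.129  0.059  1.793 -0.     1.287 -1.832] 0.00012730702596447824
```

View pics/w3.png

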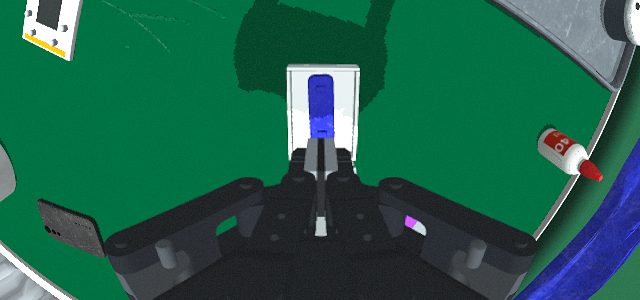

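The grip missed: the fingers closed fully and the case stayed on the table at (323,112 in the crop). I measure where it is now.

Run:
```python
from h import *
d=np.load("w3.npz");K,Tw=d["K"],d["Tw"]
P=plane(*wray(K,Tw,[[288,166],[358,167]]),.018);print(P,np.linalg.norm(P[0]-P[1]))
# expected if unmoved
print("was",[0.5557,0.1107],[0.5326,0.1659])
# project grasp tip points in the image: TCP & grasp
Tt=Tw; s=state(); 
def proj(X):
    p=np.linalg.inv(Tw)@np.r_[X,1];r=np.hypot(p[0],p[1]);t=np.arctan2(r,p[2]);return K[:2,2]+K[0,0]*t*p[:2]/r
M=R.from_quat(s["tool_rot"]).as_matrix()
for z in(0,-.0187): print(proj(s["ee_pos"]+M@[0,0,z]))
for w in (.0427,-.0427):
  for z in (-.013,-.013-.0187,-.013-.03):
    print(w,z,proj(s["ee_pos"]+M@[0,w,z]))
im,K,T=wrist();o=optics.capture("side");cv2.imwrite("pics/s1.png",cv2.resize(o["color"][170:300,180:340],None,fx=4,fy=4))
```

```text
[[0.55407978 0.11228732 0.018     ]
 [0.53344971 0.16482833 0.018     ]] 0.05644605939487436
was [0.5557, 0.1107] [0.5326, 0.1659]
[322.83745882 239.90890799]
[323.10608612 254.12880167]
0.0427 -0.013 [401.63348864 248.24483627]
0.0427 -0.0317 [410.63206744 263.95217815]
0.0427 -0.043 [416.97026383 275.14646112]
-0.0427 -0.013 [244.09429342 248.60704132]
-0.0427 -0.0317 [235.59868212 264.41820534]
-0.0427 -0.043 [229.60653958 275.69931207]
```

View pics/s1.png

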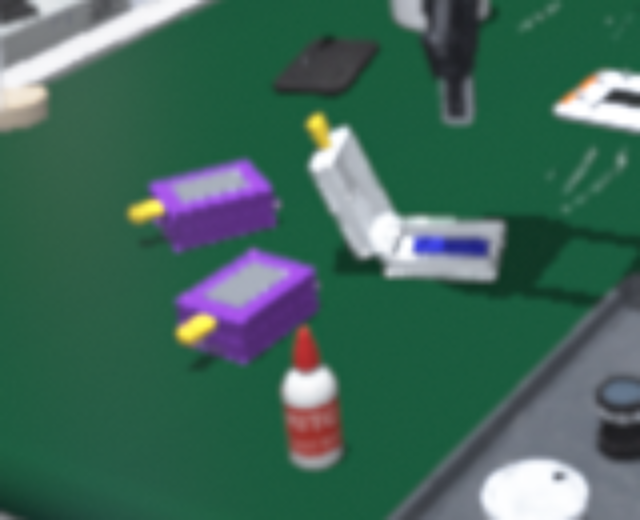

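The case is undisturbed, still at the same corners within 2 mm, with the clip in it. The fingers must have slipped over it. I go a little lower and close in stages, watching the width.

```bash
python3 -m crank '[{"jaw":1,"xyz":[0,0,0],"rot":[0,0,0]},{"jaw":1,"xyz":[0,0,0],"rot":[0,0,0]},{"jaw":1,"xyz":[0,0,0],"rot":[0,0,0]},{"jaw":1,"xyz":[0,0,0],"rot":[0,0,0]},{"jaw":1,"xyz":[0,0,0.1],"rot":[0,0,0]},{"jaw":1,"xyz":[0,0,0.2],"rot":[0,0,0]},{"jaw":1,"xyz":[0,0,0.3],"rot":[0,0,0]},{"jaw":1,"xyz":[0,0,0.37],"rot":[0,0,0]},{"jaw":1,"xyz":[0,0,0.412],"rot":[0,0,0]},{"jaw":1,"xyz":[0,0,0.412],"rot":[0,0,0]}]' 40
python3 -m crank '[{"jaw":0.5,"xyz":[0,0,0],"rot":[0,0,0]},{"jaw":0.5,"xyz":[0,0,0],"rot":[0,0,0]},{"jaw":0.5,"xyz":[0,0,0],"rot":[0,0,0]}]' 
python3 -c "
from h import *
im,K,Tw=wrist();cv2.imwrite('pics/w4.png',im[180:380,160:480])"
python3 -m crank '[{"jaw":0.3,"xyz":[0,0,0],"rot":[0,0,0]},{"jaw":0.3,"xyz":[0,0,0],"rot":[0,0,0]},{"jaw":0.3,"xyz":[0,0,0],"rot":[0,0,0]}]' 
python3 -c "
from h import *
im,K,Tw=wrist();cv2.imwrite('pics/w5.png',im[180:380,160:480])
cv2.imwrite('pics/w45.png',cv2.resize(cv2.vconcat([cv2.imread('pics/w4.png'),cv2.imread('pics/w5.png')]),None,fx=1.5,fy=1.5))"
```

```text
t: 4.78
ee_pos: [0.5677, 0.1482, -0.0053]
tool_rot: [-0.194, 0.981, 0.0, -0.003]
force: [-0.3, -0.3, -0.3]
grip_width: 0.0856
t: 5.03
ee_pos: [0.5716, 0.1488, -0.0004]
tool_rot: [-0.194, 0.981, -0.0, 0.002]
force: [-0.1, -0.3, 0.3]
grip_width: 0.0638
t: 5.33
ee_pos: [0.5704, 0.1486, -0.0018]
tool_rot: [-0.194, 0.981, -0.0, 0.0]
force: [0.4, 0.6, -0.2]
grip_width: 0.0554
```

View pics/w45.png

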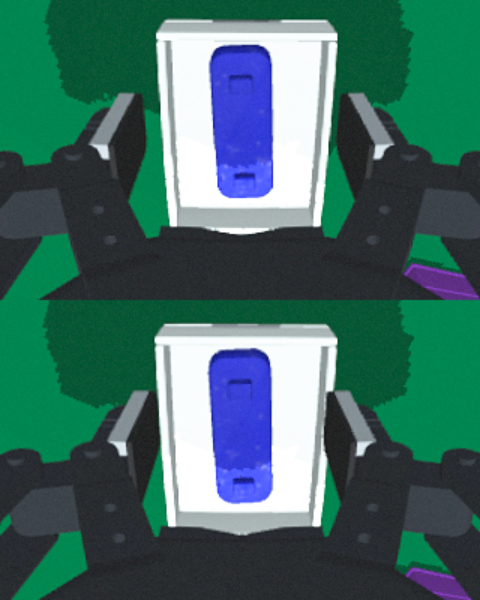

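Run:
```python
from h import *
c=optics.capture("wrist");K,T=c["K"],c["T_tool_cam"];s=state();print(s["ee_pos"],s["grip_width"])
def hit(uv,y):
    o,d=wray(K,T,uv); d=d[0]; return o+d*(y-o[1])/d[1]
for uv,y in(([264.7,241],-.0277),([378.7,241],.0277),([260,300],-.0277)): print(hit(uv,y)) 
# w1/w0 open: tip corner pixels
for uv,y in(([230,248],-.0427),([412,248],.0427),([233,290],-.0427)): print("open",hit(uv,y))
```

```text
[ 0.57009507  0.14854528 -0.0020964 ] 0.05513531882749073
[ 0.01208003 -0.0277     -0.02699563]
[ 0.00966422  0.0277     -0.0216661 ]
[-0.00709146 -0.0277     -0.04869696]
open [ 0.01181898 -0.0427     -0.03534184]
open [ 0.00917901  0.0427     -0.02999908]
open [-0.0085756  -0.0427     -0.03912738]
```

The tip corners sit about 24 mm behind the TCP at this opening (x≈±11 mm, matching the pad width). That agrees with the fingers passing over the 18 mm rim. I reopen, lower in small guarded steps and close.

```bash
python3 -m crank '[{"jaw":0.7,"xyz":[0,0,0],"rot":[0,0,0]},{"jaw":0.7,"xyz":[0,0,0],"rot":[0,0,0]},{"jaw":0.7,"xyz":[0,0,0.02],"rot":[0,0,0]},{"jaw":0.7,"xyz":[0,0,0.04],"rot":[0,0,0]},{"jaw":0.7,"xyz":[0,0,0.04],"rot":[0,0,0]}]' 40
python3 -m crank '[{"jaw":0.7,"xyz":[0,0,0.01],"rot":[0,0,0]},{"jaw":0.7,"xyz":[0,0,0.02],"rot":[0,0,0]},{"jaw":0.7,"xyz":[0,0,0.02],"rot":[0,0,0]}]'
python3 -m crank '[{"jaw":0.3,"xyz":[0,0,0],"rot":[0,0,0]},{"jaw":0.3,"xyz":[0,0,0],"rot":[0,0,0]},{"jaw":0.3,"xyz":[0,0,0],"rot":[0,0,0]},{"jaw":0.3,"xyz":[0,0,0],"rot":[0,0,0]}]'
```

```text
t: 5.85
ee_pos: [0.5689, 0.1484, -0.0139]
tool_rot: [-0.194, 0.981, 0.0, -0.001]
force: [-1.0, -0.5, 0.2]
grip_width: 0.0729
t: 6.1
ee_pos: [0.5695, 0.1485, -0.018]
tool_rot: [-0.194, 0.981, 0.0, -0.001]
force: [-0.7, 0.1, -0.5]
grip_width: 0.0721
t: 6.43
ee_pos: [0.5703, 0.1486, -0.0171]
tool_rot: [-0.194, 0.981, 0.0, 0.0]
force: [-0.0, -0.3, 0.2]
grip_width: 0.0587
```

Now it has contact at 58.7 mm. Grip firmly, lift, and carry to a stop short of the nest for a closer look.

```bash
python3 -m crank '[{"jaw":-1,"xyz":[0,0,0],"rot":[0,0,0]},{"jaw":-1,"xyz":[0,0,0],"rot":[0,0,0]},{"jaw":-1,"xyz":[0,0,-0.02],"rot":[0,0,0]},{"jaw":-1,"xyz":[0,0,-0.06],"rot":[0,0,0]},{"jaw":-1,"xyz":[0,0,-0.12],"rot":[0,0,0]},{"jaw":-1,"xyz":[0,0,-0.2],"rot":[0,0,0]},{"jaw":-1,"xyz":[0,0,-0.28],"rot":[0,0,0]},{"jaw":-1,"xyz":[0,0,-0.33],"rot":[0,0,0]},{"jaw":-1,"xyz":[0,0,-0.35],"rot":[0,0,0]},{"jaw":-1,"xyz":[0,0,-0.35],"rot":[0,0,0]}]' 50
python3 -m crank '[{"jaw":-1,"xyz":[0.02,-0.04,0],"rot":[0,0,0.01]},{"jaw":-1,"xyz":[0.05,-0.11,0],"rot":[0,0,0.03]},{"jaw":-1,"xyz":[0.09,-0.2,0],"rot":[0,0,0.05]},{"jaw":-1,"xyz":[0.14,-0.3,0],"rot":[0,0,0.07]},{"jaw":-1,"xyz":[0.19,-0.4,0],"rot":[0,0,0.09]},{"jaw":-1,"xyz":[0.23,-0.49,0],"rot":[0,0,0.11]},{"jaw":-1,"xyz":[0.26,-0.56,0],"rot":[0,0,0.118]},{"jaw":-1,"xyz":[0.285,-0.61,0],"rot":[0,0,0.118]},{"jaw":-1,"xyz":[0.3,-0.635,0],"rot":[0,0,0.118]},{"jaw":-1,"xyz":[0.303,-0.646,0],"rot":[0,0,0.118]},{"jaw":-1,"xyz":[0.303,-0.646,0],"rot":[0,0,0.118]}]'
python3 - <<'E'
from h import *
s=state();M=R.from_quat(s["tool_rot"]).as_matrix();print(M.round(4),s["ee_pos"],s["qpos"].round(3))
im,K,Tw=wrist();cv2.imwrite("pics/w6.png",im); np.savez("w6.npz",im=im,K=K,Tw=Tw)
E
```

```text
t: 7.27
ee_pos: [0.5711, 0.1487, 0.0721]
tool_rot: [-0.194, 0.981, -0.0, 0.002]
force: [0.4, 0.2, -2.1]
grip_width: 0.0587
t: 8.18
ee_pos: [0.5609, -0.0298, 0.0696]
tool_rot: [-0.009, 1.0, 0.0, -0.0]
force: [-0.1, 0.7, -1.7]
grip_width: 0.0583
[[-9.998e-01 -1.830e-02 -1.000e-03]
 [-1.830e-02  9.998e-01  5.000e-04]
 [ 1.000e-03  5.000e-04 -1.000e+00]] [ 0.56088374 -0.02976956  0.06958712] [-0.186  0.034  1.878  0.     1.23  -1.775]
```

View pics/w6.png

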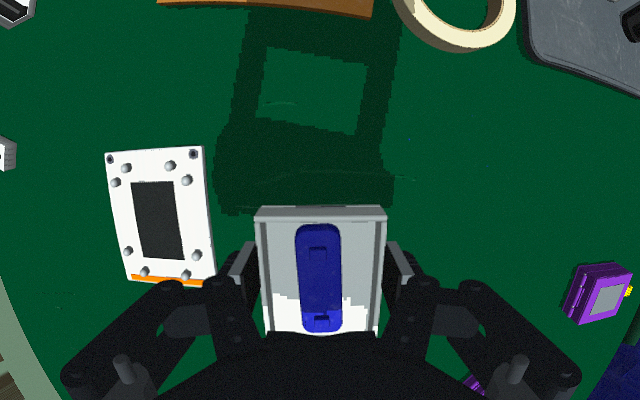

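Gripped case level at (320,270), clip inside (320,275), nest fully visible at (158,215) with eight pins. I fit the nest pose to the pin tops, and take the case's position in the gripper from its rim.

Run:
```python
from h import *
d=np.load("w6.npz");K,Tw,im=d["K"],d["Tw"],d["im"]
px=np.array([[125,168],[169,165],[115,182],[186,181],[128,251],[196,255],[145,272],[186,274]],float)
mod=np.array([[-48,-22],[-48,22],[-36,-36],[-36,36],[28,-36],[28,36],[48,-22],[48,22]])/1e3
P=plane(*wray(K,Tw,px),.015)[:,:2]
a,b=mod-mod.mean(0),P-P.mean(0)
th=np.arctan2((a[:,0]*b[:,1]-a[:,1]*b[:,0]).sum(),(a*b).sum())
Rm=np.array([[np.cos(th),-np.sin(th)],[np.sin(th),np.cos(th)]]);t=P.mean(0)-Rm@mod.mean(0)
print("nest",t,np.degrees(th),"res mm",((mod@Rm.T+t-P)*1e3).round(1).tolist())
hsv=cv2.cvtColor(im,cv2.COLOR_BGR2HSV);m=hsv[...,2]<60;m[:175]=0;m[265:]=0;m[:,:127]=0;m[:,190:]=0
mm,ce,A=comp(m,[158,220]);print("inset",rect(K,Tw,mm,.008),A)
q=np.array([[255,219],[386,219],[263,335],[378,335]])
print("rim",plane(*wray(K,Tw,q),.1047)-state()["ee_pos"])
```

```text
nest [ 0.57358333 -0.16780932] 1.6497137608534125 res mm [[-1.1, -0.2], [-0.9, 0.5], [-0.3, -1.1], [-1.9, 1.0], [0.9, -1.0], [0.5, 1.3], [0.9, -0.9], [1.9, 0.3]]
inset ((0.5749041438102722, -0.16994167864322662), (0.06825379282236099, 0.042842794209718704), 1.1085410118103027) 3115
rim [[-0.02503723 -0.03122892  0.03493504]
 [-0.02598217  0.02612991  0.03493504]
 [ 0.04019404 -0.03176587  0.03493504]
 [ 0.03923027  0.02886634  0.03493504]]
```

```bash
python3 -m crank '[{"jaw":-1,"xyz":[0,-0.04,0],"rot":[0,0,0]},{"jaw":-1,"xyz":[0,-0.12,0],"rot":[0,0,0]},{"jaw":-1,"xyz":[0.005,-0.22,0],"rot":[0,0,0]},{"jaw":-1,"xyz":[0.005,-0.32,0],"rot":[0,0,0]},{"jaw":-1,"xyz":[0.009,-0.42,0],"rot":[0,0,0]},{"jaw":-1,"xyz":[0.009,-0.5,0.05],"rot":[0,0,0]},{"jaw":-1,"xyz":[0.009,-0.54,0.1],"rot":[0,0,0]},{"jaw":-1,"xyz":[0.009,-0.56,0.14],"rot":[0,0,0]},{"jaw":-1,"xyz":[0.009,-0.56,0.17],"rot":[0,0,0]},{"jaw":-1,"xyz":[0.009,-0.56,0.18],"rot":[0,0,0]},{"jaw":-1,"xyz":[0.009,-0.56,0.18],"rot":[0,0,0]},{"jaw":-1,"xyz":[0.009,-0.56,0.18],"rot":[0,0,0]}]'
python3 -c "
from h import *
im,K,Tw=wrist();cv2.imwrite('pics/w7.png',im[150:400,150:480]); a=optics.capture('scene');cv2.imwrite('pics/sc2.png',a['color'])
b=optics.capture('side');cv2.imwrite('pics/si2.png',b['color'])
x=cv2.resize(im[150:400,150:490],(680,500));cv2.imwrite('pics/w7.png',x);s=state();print(s['ee_pos'],s['tool_rot'])"
```

```text
t: 9.23
ee_pos: [0.5617, -0.1686, 0.025]
tool_rot: [-0.01, 1.0, 0.0, -0.0]
force: [0.3, 0.2, -1.6]
grip_width: 0.0584
[ 0.56233887 -0.16922613  0.0259879 ] [-9.90745278e-03  9.99950687e-01 -2.47553721e-04  6.35746545e-04]
```

View pics/w7.png

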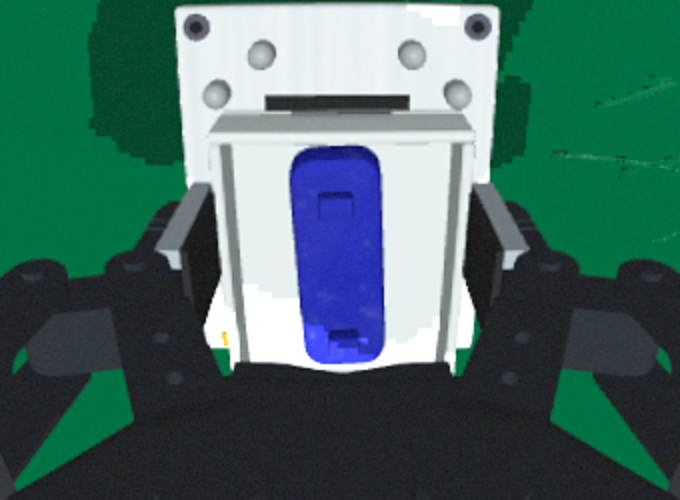

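The case hovers over the nest. Pin tops are at (261,54), (412,53), (216,94) and (458,93), the near-wall bottom edge runs about (222,113)–(470,113), and the rim about (210,140)–(474,140). I compare them in this same view.

Run:
```python
from h import *
s=state();c=optics.capture("wrist");T=np.eye(4);T[:3,:3]=R.from_quat(s["tool_rot"]).as_matrix();T[:3,3]=s["ee_pos"];Tw=T@c["T_tool_cam"];K=c["K"]
print(s["ee_pos"])
f=lambda q,z:plane(*wray(K,Tw,np.array(q)/2+150),z)[:,:2]
for z in(.013,.016):
  P=f([[261,54],[412,53],[216,94],[458,93]],z)
  v=P[1]-P[0]+P[3]-P[2];th=np.arctan2(-v[0],v[1]); u=np.array([np.cos(th),np.sin(th)])
  print(z,"widths",P[1]-P[0],P[3]-P[2],"nest",P.mean(0)+.042*u,np.degrees(th))
U=f([[222,113],[470,113]],.043);r=f([[210,140],[474,140]],.061);print(U,r)
for q in(U,r): print("case from this",q.mean(0)+.042*u)
c2=f([[196,26],[478,26]],.008);print("screws",c2)
```

```text
[ 0.56233887 -0.16922613  0.0259879 ]
0.013 widths [-0.00107441  0.04349243] [-0.00160916  0.07139888] nest [ 0.57575795 -0.17158021] 1.338038544339304
0.016 widths [-0.00105591  0.04274376] [-0.00158146  0.07016983] nest [ 0.57505431 -0.17157168] 1.3380385443391967
[[ 0.53715809 -0.20056474]
 [ 0.53604521 -0.13939266]] [[ 0.53788638 -0.19995411]
 [ 0.53683128 -0.14206204]]
case from this [ 0.5785902  -0.16899796]
case from this [ 0.57934738 -0.17002733]
screws [[ 0.52102711 -0.21466955]
 [ 0.51953656 -0.13087241]]
```

Case relative to nest in this view: about +3 mm in x and +2 mm in y. I correct and lower.

```bash
python3 -m crank '[{"jaw":-1,"xyz":[0.01,-0.008,0],"rot":[0,0,-0.001]},{"jaw":-1,"xyz":[0.01,-0.008,0.02],"rot":[0,0,-0.001]},{"jaw":-1,"xyz":[0.01,-0.008,0.04],"rot":[0,0,-0.001]},{"jaw":-1,"xyz":[0.01,-0.008,0.06],"rot":[0,0,-0.001]},{"jaw":-1,"xyz":[0.01,-0.008,0.08],"rot":[0,0,-0.001]},{"jaw":-1,"xyz":[0.01,-0.008,0.1],"rot":[0,0,-0.001]},{"jaw":-1,"xyz":[0.01,-0.008,0.1],"rot":[0,0,-0.001]}]'
python3 -m crank '[{"jaw":-1,"xyz":[0,0,0.01],"rot":[0,0,0]},{"jaw":-1,"xyz":[0,0,0.02],"rot":[0,0,0]},{"jaw":-1,"xyz":[0,0,0.03],"rot":[0,0,0]},{"jaw":-1,"xyz":[0,0,0.036],"rot":[0,0,0]},{"jaw":-1,"xyz":[0,0,0.036],"rot":[0,0,0]},{"jaw":-1,"xyz":[0,0,0.036],"rot":[0,0,0]}]'
python3 -c "
from bench import state
print(state()['ee_pos'],state()['force'],state()['ft_torque'])"
```

```text
t: 10.02
ee_pos: [0.558, -0.1712, -0.0016]
tool_rot: [-0.011, 1.0, 0.001, -0.001]
force: [-0.1, 0.3, -2.5]
grip_width: 0.0589
t: 10.52
ee_pos: [0.5593, -0.1717, -0.0087]
tool_rot: [-0.011, 1.0, -0.0, 0.0]
force: [-0.2, 0.3, -1.1]
grip_width: 0.0584
[ 0.55934176 -0.17174453 -0.00870032] [-0.19681611  0.3340473  -1.1461924 ] [ 0.00340101  0.08189626 -0.03116326]
```

```bash
python3 -m crank '[{"jaw":-1,"xyz":[0,0,0.005],"rot":[0,0,0]},{"jaw":-1,"xyz":[0,0,0.005],"rot":[0,0,0]},{"jaw":-1,"xyz":[0,0,0.005],"rot":[0,0,0]}]'
python3 -m crank '[{"jaw":0.75,"xyz":[0,0,0.0],"rot":[0,0,0]},{"jaw":0.75,"xyz":[0,0,0.0],"rot":[0,0,0]},{"jaw":0.75,"xyz":[0,0,0.0],"rot":[0,0,0]},{"jaw":0.75,"xyz":[0,0,0.0],"rot":[0,0,0]},{"jaw":0.75,"xyz":[0,0,0.0],"rot":[0,0,0]},{"jaw":0.75,"xyz":[0,0,0.0],"rot":[0,0,0]}]'
python3 -m crank '[{"jaw":0.75,"xyz":[0,0,-0.04],"rot":[0,0,0]},{"jaw":0.75,"xyz":[0,0,-0.14],"rot":[0,0,0]},{"jaw":0.75,"xyz":[0,0,-0.28],"rot":[0,0,0]},{"jaw":0.75,"xyz":[0,0,-0.42],"rot":[0,0,0]},{"jaw":0.5,"xyz":[0,0,-0.56],"rot":[0,0,0]},{"jaw":0,"xyz":[0,0,-0.7],"rot":[0,0,0]},{"jaw":0,"xyz":[0,0,-0.76],"rot":[0,0,0]},{"jaw":0,"xyz":[0,0,-0.8],"rot":[0,0,0]},{"jaw":0,"xyz":[0,0,-0.8],"rot":[0,0,0]},{"jaw":0,"xyz":[0,0,-0.8],"rot":[0,0,0]}]'
python3 - <<'E'
from h import *
s=state();print(s["ee_pos"]);im,K,Tw=wrist();np.savez("w8.npz",im=im,K=K,Tw=Tw)
hsv=cv2.cvtColor(im,cv2.COLOR_BGR2HSV)
m=(hsv[...,0]>20)&(hsv[...,0]<35)&(hsv[...,1]>150)&(hsv[...,2]>100)
try:
  _,ce,a=comp(m,[323,330]);print("tab px",ce,a,plane(*wray(K,Tw,ce),.117))
except Exception as e: print("no tab",e)
for n in("scene","side"):
  c=optics.capture(n);h=cv2.cvtColor(c["color"],cv2.COLOR_BGR2HSV);mm=(h[...,0]>20)&(h[...,0]<35)&(h[...,1]>130)&(h[...,2]>100)
  nn,l,st,cc=cv2.connectedComponentsWithStats(mm.astype(np.uint8));print(n,[(cc[i].round(1).tolist(),int(st[i,4])) for i in range(1,nn) if st[i,4]>8])
  cv2.imwrite(f"pics/{n}3.png",c["color"])
v=cv2.resize(im[130:400,170:490],(640,540));sd=cv2.resize(cv2.imread("pics/side3.png")[130:230,290:400],(0,0),fx=2.2,fy=2.2)
v[:sd.shape[0],:sd.shape[1]]=0 if 0 else sd
cv2.imwrite("pics/w8.png",v)
E
```

```text
t: 10.77
ee_pos: [0.5595, -0.1718, -0.009]
tool_rot: [-0.011, 1.0, -0.0, 0.0]
force: [-3.7, 1.5, 6.0]
grip_width: 0.0586
t: 11.27
ee_pos: [0.5592, -0.1717, -0.0101]
tool_rot: [-0.011, 1.0, 0.0, 0.0]
force: [0.6, -0.2, -0.2]
grip_width: 0.0748
t: 12.1
ee_pos: [0.559, -0.1716, 0.1896]
tool_rot: [-0.011, 1.0, 0.0, -0.0]
force: [-0.9, 0.2, -0.6]
grip_width: 0.0426
[ 0.55897376 -0.17156378  0.18963112]
tab px [321.04663212 313.78497409] 386 [[ 0.6635939 -0.1704037  0.117    ]]
scene [([384.7, 193.9], 32)]
side [([425.3, 60.2], 10), ([316.4, 164.1], 24), ([215.7, 222.3], 34), ([228.3, 252.0], 42)]
```

Run:
```python
from h import *
d=np.load("w8.npz");rays=[wray(d["K"],d["Tw"],[321.05,313.78])]
sc=optics.capture("scene");sd=optics.capture("side")
rays+=[sray(sc,[384.7,193.9]),sray(sd,[316.4,164.1])]
def tri(rs):
    A=np.zeros((3,3));b=np.zeros(3)
    for o,v in rs:
        v=v[0]/np.linalg.norm(v);Q=np.eye(3)-np.outer(v,v);A+=Q;b+=Q@o
    return np.linalg.solve(A,b)
def res(X): return [(np.linalg.norm(np.cross(X-o,v[0]/np.linalg.norm(v[0])))*1e3).round(1) for o,v in rays]
for k in([0,1],[0,2],[1,2],[0,1,2]):
    X=tri([rays[i] for i in k]);print(k,X.round(4),res(X))
# expected
for th in(1.8,1.9,2,2.1):
    r=np.array([-np.cos(th),np.sin(th)]);n=np.array([np.sin(th),np.cos(th)]);print(th,(np.array([.575+.045,.026])+.104*r+.009*n).round(4))
```

```text
[0, 1] [ 0.6642 -0.1707  0.1196] [np.float64(2.1), np.float64(2.1), np.float64(6.1)]
[0, 2] [ 0.6679 -0.1699  0.1143] [np.float64(1.9), np.float64(2.7), np.float64(1.9)]
[1, 2] [ 0.6694 -0.1691  0.1158] [np.float64(4.2), np.float64(0.4), np.float64(0.4)]
[0, 1, 2] [ 0.6683 -0.1696  0.1151] [np.float64(2.8), np.float64(1.7), np.float64(1.1)]
1.8 [0.6524 0.1252]
1.9 [0.6621 0.1215]
2 [0.6715 0.1168]
2.1 [0.6803 0.1112]
```

Tab triangulates to (0.667, −0.170, 0.116), which fits a lid angle of about 1.97 rad with the case seated. Approach from above and pinch it.

```bash
python3 -m crank '[{"jaw":0,"xyz":[-0.1,0,0],"rot":[0,0,0]},{"jaw":0,"xyz":[-0.22,0,0],"rot":[0,0,0]},{"jaw":0,"xyz":[-0.34,-0.003,0],"rot":[0,0,0]},{"jaw":0,"xyz":[-0.41,-0.004,0],"rot":[0,0,0]},{"jaw":0,"xyz":[-0.432,-0.004,0.06],"rot":[0,0,0]},{"jaw":0,"xyz":[-0.432,-0.004,0.16],"rot":[0,0,0]},{"jaw":0,"xyz":[-0.432,-0.004,0.26],"rot":[0,0,0]},{"jaw":0,"xyz":[-0.432,-0.004,0.33],"rot":[0,0,0]},{"jaw":0,"xyz":[-0.432,-0.004,0.37],"rot":[0,0,0]},{"jaw":0,"xyz":[-0.432,-0.004,0.39],"rot":[0,0,0]},{"jaw":0,"xyz":[-0.432,-0.004,0.402],"rot":[0,0,0]},{"jaw":0,"xyz":[-0.432,-0.004,0.402],"rot":[0,0,0]}]' 20
python3 -m crank '[{"jaw":-0.3,"xyz":[0,0,0],"rot":[0,0,0]},{"jaw":-1,"xyz":[0,0,0],"rot":[0,0,0]},{"jaw":-1,"xyz":[0,0,0],"rot":[0,0,0]},{"jaw":-1,"xyz":[0,0,0],"rot":[0,0,0]},{"jaw":-1,"xyz":[0,0,0],"rot":[0,0,0]},{"jaw":-1,"xyz":[0,0,0],"rot":[0,0,0]}]' 20
python3 -c "
from bench import state
print(state()['ee_pos'],state()['force'],state()['ft_torque'])"
```

```text
t: 13.35
ee_pos: [0.667, -0.1704, 0.0894]
tool_rot: [-0.011, 1.0, -0.0, -0.0]
force: [0.2, 0.3, 0.0]
grip_width: 0.0425
t: 13.85
ee_pos: [0.6684, -0.1705, 0.0911]
tool_rot: [-0.011, 1.0, -0.0, 0.002]
force: [1.6, 0.5, 4.5]
grip_width: 0.0133
[ 0.6684396  -0.17052077  0.09106036] [1.63969767 0.54260192 4.49629414] [ 0.09717715 -0.26237259 -0.05062455]
```

Run:
```python
import numpy as np
P=lambda th:np.array([-.104*np.cos(th)+.009*np.sin(th),.104*np.sin(th)+.009*np.cos(th)])
p0=P(1.97)
for a,b in((1.97,1.4),(1.4,.7),(.7,0.05)):
    for th in np.linspace(a,b,9)[1:]: d=P(th)-P(a);print(round(th,2),(-d/.25).round(3))
    print()
```

```text
1.9 [ 0.027 -0.013]
1.83 [ 0.054 -0.024]
1.76 [ 0.083 -0.033]
1.68 [ 0.112 -0.04 ]
1.61 [ 0.141 -0.045]
1.54 [ 0.171 -0.048]
1.47 [ 0.2   -0.048]
1.4 [ 0.23  -0.047]

1.31 [0.036 0.005]
1.22 [0.072 0.012]
1.14 [0.107 0.023]
1.05 [0.141 0.037]
0.96 [0.173 0.054]
0.88 [0.204 0.074]
0.79 [0.233 0.096]
0.7 [0.26  0.121]

0.62 [0.023 0.025]
0.54 [0.044 0.052]
0.46 [0.063 0.08 ]
0.38 [0.079 0.11 ]
0.29 [0.093 0.141]
0.21 [0.104 0.173]
0.13 [0.113 0.205]
0.05 [0.119 0.239]
```

```bash
python3 -m crank '[{"jaw":-1,"xyz":[0.014,0,-0.007],"rot":[0,0,0]},{"jaw":-1,"xyz":[0.027,0,-0.013],"rot":[0,0,0]},{"jaw":-1,"xyz":[0.054,0,-0.024],"rot":[0,0,0]},{"jaw":-1,"xyz":[0.083,0,-0.033],"rot":[0,0,0]},{"jaw":-1,"xyz":[0.112,0,-0.04],"rot":[0,0,0]},{"jaw":-1,"xyz":[0.141,0,-0.045],"rot":[0,0,0]},{"jaw":-1,"xyz":[0.171,0,-0.048],"rot":[0,0,0]},{"jaw":-1,"xyz":[0.2,0,-0.048],"rot":[0,0,0]},{"jaw":-1,"xyz":[0.22,0,-0.047],"rot":[0,0,0]},{"jaw":-1,"xyz":[0.23,0,-0.047],"rot":[0,0,0]},{"jaw":-1,"xyz":[0.23,0,-0.047],"rot":[0,0,0]}]' 20
python3 - <<'E'
from h import *
s=state();print(s["ee_pos"],s["force"],s["ft_torque"],s["grip_width"])
X=[]
rs=[]
for n in("scene","side"):
  c=optics.capture(n);h=cv2.cvtColor(c["color"],cv2.COLOR_BGR2HSV);mm=(h[...,0]>20)&(h[...,0]<35)&(h[...,1]>130)&(h[...,2]>100)
  nn,l,st,cc=cv2.connectedComponentsWithStats(mm.astype(np.uint8));print(n,[(cc[i].round(1).tolist(),int(st[i,4])) for i in range(1,nn) if st[i,4]>4])
  cv2.imwrite(f"pics/{n}4.png",c["color"])
  # blue clip
  mb=(h[...,0]>105)&(h[...,0]<128)&(h[...,1]>130)
E
```

```text
t: 14.77
ee_pos: [0.609, -0.1715, 0.1013]
tool_rot: [-0.011, 1.0, 0.0, -0.0]
force: [0.7, 1.8, 4.9]
grip_width: 0.0133
[ 0.60899896 -0.17153286  0.10129969] [0.73120612 1.82413021 4.93518063] [ 0.34731817 -0.31835049  0.03590612] 0.013296289038738415
scene [([373.3, 201.0], 9)]
side [([215.7, 222.3], 34), ([228.3, 252.0], 42)]
```

```bash
python3 -m crank '[{"jaw":-1,"xyz":[0.018,0,0.002],"rot":[0,0,0]},{"jaw":-1,"xyz":[0.036,0,0.005],"rot":[0,0,0]},{"jaw":-1,"xyz":[0.072,0,0.012],"rot":[0,0,0]},{"jaw":-1,"xyz":[0.107,0,0.023],"rot":[0,0,0]},{"jaw":-1,"xyz":[0.141,0,0.037],"rot":[0,0,0]},{"jaw":-1,"xyz":[0.173,0,0.054],"rot":[0,0,0]},{"jaw":-1,"xyz":[0.204,0,0.074],"rot":[0,0,0]},{"jaw":-1,"xyz":[0.233,0,0.096],"rot":[0,0,0]},{"jaw":-1,"xyz":[0.25,0,0.112],"rot":[0,0,0]},{"jaw":-1,"xyz":[0.26,0,0.121],"rot":[0,0,0]},{"jaw":-1,"xyz":[0.26,0,0.121],"rot":[0,0,0]}]' 20
```

```text
t: 15.78
ee_pos: [0.5414, -0.1726, 0.0694]
tool_rot: [-0.011, 1.0, 0.001, -0.004]
force: [-4.6, 2.4, 6.2]
grip_width: 0.0132
```

```bash
python3 -m crank '[{"jaw":-1,"xyz":[0.012,0,0.012],"rot":[0,0,0]},{"jaw":-1,"xyz":[0.023,0,0.025],"rot":[0,0,0]},{"jaw":-1,"xyz":[0.044,0,0.052],"rot":[0,0,0]},{"jaw":-1,"xyz":[0.063,0,0.08],"rot":[0,0,0]},{"jaw":-1,"xyz":[0.079,0,0.11],"rot":[0,0,0]},{"jaw":-1,"xyz":[0.093,0,0.141],"rot":[0,0,0]},{"jaw":-1,"xyz":[0.104,0,0.173],"rot":[0,0,0]},{"jaw":-1,"xyz":[0.109,0,0.19],"rot":[0,0,0]},{"jaw":-1,"xyz":[0.113,0,0.205],"rot":[0,0,0]},{"jaw":-1,"xyz":[0.113,0,0.205],"rot":[0,0,0]}]' 20
python3 -c "
from bench import state
print(state()['ee_pos'],state()['force'],state()['ft_torque'])"
```

```text
t: 16.62
ee_pos: [0.5149, -0.1732, 0.018]
tool_rot: [-0.011, 1.0, 0.001, -0.002]
force: [-3.8, 1.0, 2.4]
grip_width: 0.0131
[ 0.51492422 -0.17317081  0.01802526] [-3.78970472  1.02737602  2.38001266] [ 0.15218915  0.36200106 -0.04267457]
```

The lid is at about 0.13 rad and the tab still held. I release, lift, shut the fingers and press down on the lid top.

```bash
python3 -m crank '[{"jaw":-0.4,"xyz":[0,0,0],"rot":[0,0,0]},{"jaw":-0.4,"xyz":[0,0,0],"rot":[0,0,0]},{"jaw":-0.4,"xyz":[0,0,0],"rot":[0,0,0]},{"jaw":-0.4,"xyz":[0,0,-0.1],"rot":[0,0,0]},{"jaw":-0.4,"xyz":[0,0,-0.22],"rot":[0,0,0]},{"jaw":-1,"xyz":[-0.05,0.005,-0.24],"rot":[0,0,0]},{"jaw":-1,"xyz":[-0.12,0.008,-0.24],"rot":[0,0,0]},{"jaw":-1,"xyz":[-0.14,0.008,-0.2],"rot":[0,0,0]},{"jaw":-1,"xyz":[-0.14,0.008,-0.15],"rot":[0,0,0]},{"jaw":-1,"xyz":[-0.14,0.008,-0.13],"rot":[0,0,0]},{"jaw":-1,"xyz":[-0.14,0.008,-0.13],"rot":[0,0,0]}]' 20
python3 -m crank '[{"jaw":-1,"xyz":[0,0,0.02],"rot":[0,0,0]},{"jaw":-1,"xyz":[0,0,0.03],"rot":[0,0,0]},{"jaw":-1,"xyz":[0,0,0.04],"rot":[0,0,0]},{"jaw":-1,"xyz":[0,0,0.05],"rot":[0,0,0]},{"jaw":-1,"xyz":[0,0,0.055],"rot":[0,0,0]},{"jaw":-1,"xyz":[0,0,0.055],"rot":[0,0,0]}]'
```

```text
t: 17.53
ee_pos: [0.5483, -0.1697, 0.0481]
tool_rot: [-0.011, 1.0, 0.001, -0.003]
force: [-0.3, 0.4, -0.8]
grip_width: 0.0
t: 18.03
ee_pos: [0.5513, -0.1709, 0.0383]
tool_rot: [-0.011, 1.0, 0.0, -0.0]
force: [0.3, 0.3, 1.1]
grip_width: 0.0002
```

```bash
python3 -m crank '[{"jaw":-1,"xyz":[0,0,0.01],"rot":[0,0,0]},{"jaw":-1,"xyz":[0,0,0.02],"rot":[0,0,0]},{"jaw":-1,"xyz":[0,0,0.03],"rot":[0,0,0]},{"jaw":-1,"xyz":[0,0,0.04],"rot":[0,0,0]},{"jaw":-1,"xyz":[0,0,0.04],"rot":[0,0,0]}]'
python3 -m crank '[{"jaw":-1,"xyz":[0,0,0.006],"rot":[0,0,0]},{"jaw":-1,"xyz":[0,0,0.012],"rot":[0,0,0]},{"jaw":-1,"xyz":[0,0,0.012],"rot":[0,0,0]}]'
```

```text
t: 18.45
ee_pos: [0.551, -0.1707, 0.0277]
tool_rot: [-0.011, 1.0, 0.0, -0.0]
force: [0.6, -0.5, -0.7]
grip_width: 0.0002
t: 18.7
ee_pos: [0.5513, -0.1708, 0.0251]
tool_rot: [-0.011, 1.0, 0.0, -0.0]
force: [-0.1, 0.0, 0.1]
grip_width: -0.0002
```

```bash
python3 -m crank '[{"jaw":-1,"xyz":[0,0,0.008],"rot":[0,0,0]},{"jaw":-1,"xyz":[0,0,0.016],"rot":[0,0,0]},{"jaw":-1,"xyz":[0,0,0.016],"rot":[0,0,0]}]'
python3 -m crank '[{"jaw":-1,"xyz":[0,0,0.008],"rot":[0,0,0]},{"jaw":-1,"xyz":[0,0,0.016],"rot":[0,0,0]},{"jaw":-1,"xyz":[0,0,0.016],"rot":[0,0,0]}]'
python3 -c "
from h import *
im,K,Tw=wrist();a=optics.capture('side')['color'];b=optics.capture('scene')['color']
cv2.imwrite('pics/p_w.png',im);cv2.imwrite('pics/p_si.png',a);cv2.imwrite('pics/p_sc.png',b);print(state()['force'])"
```

```text
t: 18.95
ee_pos: [0.5517, -0.171, 0.0232]
tool_rot: [-0.011, 1.0, 0.0, -0.0]
force: [-4.4, 0.8, 10.3]
grip_width: -0.0002
t: 19.2
ee_pos: [0.5517, -0.1712, 0.0227]
tool_rot: [-0.011, 1.0, 0.0, -0.001]
force: [-15.2, 5.1, 29.5]
grip_width: 0.0002
[-15.27718245   6.47973871  29.57547306]
```

Contact began at TCP z≈0.0235, i.e. tips at about 43 mm against 44 mm for a shut lid. The force then rose 20 N over 0.5 mm, so the lid is on a hard stop. I retract and check.

```bash
python3 -m crank '[{"jaw":-1,"xyz":[0,0,-0.03],"rot":[0,0,0]},{"jaw":-1,"xyz":[0,0,-0.1],"rot":[0,0,0]},{"jaw":-1,"xyz":[0,0,-0.25],"rot":[0,0,0]},{"jaw":-1,"xyz":[0,0,-0.4],"rot":[0,0,0]},{"jaw":-1,"xyz":[0.1,0,-0.55],"rot":[0,0,0]},{"jaw":-1,"xyz":[0.2,0,-0.65],"rot":[0,0,0]},{"jaw":-1,"xyz":[0.3,0,-0.7],"rot":[0,0,0]},{"jaw":-1,"xyz":[0.3,0,-0.7],"rot":[0,0,0]},{"jaw":-1,"xyz":[0.3,0,-0.7],"rot":[0,0,0]}]'
python3 - <<'E'
from h import *
print(state()["ee_pos"],state()["force"])
im,K,Tw=wrist();np.savez("w9.npz",im=im,K=K,Tw=Tw)
sd=optics.capture("side")["color"];sc=optics.capture("scene")["color"]
def tri(rs):
    A=np.zeros((3,3));b=np.zeros(3)
    for o,v in rs:
        v=v[0]/np.linalg.norm(v);Q=np.eye(3)-np.outer(v,v);A+=Q;b+=Q@o
    return np.linalg.solve(A,b)
rs=[]
ye=lambda h:(h[...,0]>20)&(h[...,0]<35)&(h[...,1]>130)&(h[...,2]>100)
h=cv2.cvtColor(im,cv2.COLOR_BGR2HSV);nn,l,st,cc=cv2.connectedComponentsWithStats(ye(h).astype(np.uint8));print("w",[(cc[i].round(1).tolist(),int(st[i,4])) for i in range(1,nn) if st[i,4]>30])
for i in range(1,nn):
    if st[i,4]>30: print(plane(*wray(K,Tw,cc[i]),.035))
for n,m in(("sc",sc),("sd",sd)):
  nn,l,st,cc=cv2.connectedComponentsWithStats(ye(cv2.cvtColor(m,cv2.COLOR_BGR2HSV)).astype(np.uint8));print(n,[(cc[i].round(1).tolist(),int(st[i,4])) for i in range(1,nn) if st[i,4]>6])
A=cv2.resize(im[60:400,120:520],(600,510),interpolation=cv2.INTER_CUBIC)
B=cv2.resize(sd[170:220,305:375],(350,250),interpolation=cv2.INTER_CUBIC)
C=np.zeros((510,800,3),np.uint8);C[:,:600]=A;C[:200,520:]=cv2.resize(B,(280,200));C[200:420,520:]=cv2.resize(sc[205:265,325:401],(280,220),interpolation=cv2.INTER_CUBIC)
cv2.imwrite("pics/f.png",C)
E
```

```text
t: 20.1
ee_pos: [0.4766, -0.1729, 0.1938]
tool_rot: [-0.011, 1.0, -0.001, 0.002]
force: [0.0, 0.6, -0.7]
grip_width: 0.0002
[ 0.47662671 -0.17289131  0.19382537] [ 0.02981514  0.56803481 -0.73409138]
w [([320.0, 221.5], 285), ([606.2, 289.3], 33)]
[[ 0.52169236 -0.17427674  0.035     ]]
[[0.65617274 0.3514069  0.035     ]]
sc [([354.3, 242.9], 30)]
sd [([470.3, 98.8], 23), ([352.5, 189.6], 19), ([215.7, 222.3], 34), ([228.1, 252.0], 41)]
```

View pics/f.png

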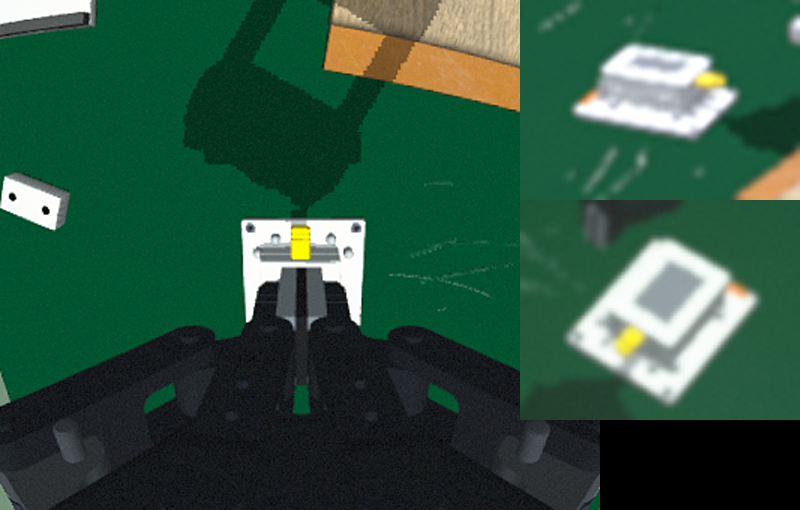

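Run:
```python
from h import *
d=np.load("w9.npz");s=state();c=optics.capture("wrist");T=np.eye(4);T[:3,:3]=R.from_quat(s["tool_rot"]).as_matrix();T[:3,3]=s["ee_pos"]
im=c["color"];K=c["K"];Tw=T@c["T_tool_cam"]
sc=optics.capture("scene");sd=optics.capture("side");print(s["ee_pos"])
rays=[wray(K,Tw,[320,221.5]),sray(sc,[354.3,242.9]),sray(sd,[352.5,189.6])]
def tri(rs):
    A=np.zeros((3,3));b=np.zeros(3)
    for o,v in rs:
        v=v[0]/np.linalg.norm(v);Q=np.eye(3)-np.outer(v,v);A+=Q;b+=Q@o
    return np.linalg.solve(A,b)
for k in([0,1],[0,2],[1,2],[0,1,2]): print(k,tri([rays[i] for i in k]).round(4))
for r in rays: print(plane(*r,.037))
# nest screws at plate, and tab ends in same wrist view (view scale 1.5, origin 120,60)
g=lambda q:np.array(q)/1.5+[120,60]
print("screws",plane(*wray(K,Tw,g([[250,228],[356,228]])),.008))
print("tab tip/near",plane(*wray(K,Tw,g([[300,226],[300,260]])),.039))
```

```text
[ 0.47638395 -0.17216521  0.19098451]
[0, 1] [ 0.5173 -0.1742  0.0462]
[0, 2] [ 0.5199 -0.1729  0.0361]
[1, 2] [ 0.5222 -0.1725  0.0374]
[0, 1, 2] [ 0.521  -0.1727  0.0373]
[[ 0.51883409 -0.17308766  0.037     ]]
[[ 0.52468212 -0.17169823  0.037     ]]
[[ 0.51997019 -0.17130475  0.037     ]]
screws [[ 0.51815789 -0.21215975  0.008     ]
 [ 0.51650112 -0.1293233   0.008     ]]
tab tip/near [[ 0.50594292 -0.17334911  0.039     ]
 [ 0.53178766 -0.17282671  0.039     ]]
```

Last view: the case is shut and seated in the nest, the tab flat at (300,243), and the stop block untouched. The tab's x reads about 3–5 mm off, so I run one numeric check from straight above using the lid's grey panel and the nest's stripe and outline.

```bash
python3 -m crank '[{"jaw":-1,"xyz":[-0.06,0,-0.1],"rot":[0,0,0]},{"jaw":-1,"xyz":[-0.16,0,-0.2],"rot":[0,0,0]},{"jaw":-1,"xyz":[-0.28,0,-0.2],"rot":[0,0,0]},{"jaw":-1,"xyz":[-0.4,0,-0.2],"rot":[0,0,0]},{"jaw":-1,"xyz":[-0.48,0,-0.2],"rot":[0,0,0]},{"jaw":-1,"xyz":[-0.52,0,-0.2],"rot":[0,0,0]},{"jaw":-1,"xyz":[-0.52,0,-0.2],"rot":[0,0,0]},{"jaw":-1,"xyz":[-0.52,0,-0.2],"rot":[0,0,0]},{"jaw":-1,"xyz":[-0.52,0,-0.2],"rot":[0,0,0]},{"jaw":-1,"xyz":[-0.52,0,-0.2],"rot":[0,0,0]}]'
python3 - <<'E'
from h import *
im,K,Tw=wrist();np.savez("w10.npz",im=im,K=K,Tw=Tw);hsv=cv2.cvtColor(im,cv2.COLOR_BGR2HSV)
o,_,f=0,0,0
m=(hsv[...,0]<20)&(hsv[...,1]>150)&(hsv[...,2]>120)
n,l,st,cc=cv2.connectedComponentsWithStats(m.astype(np.uint8))
for i in range(1,n):
    if st[i,4]>20: print("orange",cc[i].round(1),st[i].tolist(),plane(*wray(K,Tw,cc[i]),.008)[0].round(4))
m=(hsv[...,0]>20)&(hsv[...,0]<35)&(hsv[...,1]>130);mm,ce,a=comp(m,[320,150]);print("tab",ce,a,rect(K,Tw,mm,.039))
v=hsv[...,2]; sel=(hsv[...,1]<60)
x=322
print("col v",[int(t) for t in v[90:260:3,x-14]])
print("col r",[int(t) for t in v[90:260:3,x+14]])
E
```

```text
t: 21.23
ee_pos: [0.6055, -0.1697, 0.2424]
tool_rot: [-0.011, 1.0, 0.0, -0.0]
force: [0.4, 0.2, 0.3]
grip_width: -0.0002
orange [15.9  4.5] [2, 0, 23, 14, 165] [ 0.2585 -0.7778  0.008 ]
orange [401.   13.7] [334, 0, 124, 38, 2005] [ 0.3929 -0.0707  0.008 ]
orange [627.3 137.3] [623, 136, 9, 5, 26] [0.5093 0.4177 0.008 ]
orange [578.8 334. ] [573, 330, 13, 11, 32] [0.9601 0.4416 0.008 ]
orange [561.4 372.4] [516, 333, 88, 67, 2666] [1.0909 0.4541 0.008 ]
tab [320.50207469 189.52282158] 241 ((0.6246458292007446, -0.1707337498664856), (0.003791066585108638, 0.07421628385782242), 1.1396390199661255)
col v [110, 112, 114, 255, 255, 255, 255, 255, 235, 243, 244, 244, 197, 142, 144, 146, 147, 146, 145, 143, 144, 142, 143, 139, 144, 146, 141, 140, 240, 241, 241, 240, 255, 255, 255, 110, 115, 112, 112, 113, 115, 111, 112, 114, 112, 114, 112, 114, 111, 105, 128, 122, 128, 126, 124, 127, 123]
col r [111, 112, 110, 255, 255, 255, 244, 255, 251, 255, 255, 255, 255, 245, 246, 246, 245, 246, 245, 245, 245, 245, 245, 245, 246, 245, 244, 245, 241, 240, 240, 239, 255, 255, 255, 110, 113, 112, 113, 113, 115, 111, 113, 111, 111, 115, 113, 115, 110, 115, 112, 114, 105, 67, 76, 104, 108]
```

Run:
```python
from h import *
d=np.load("w10.npz");im,K,Tw=d["im"],d["K"],d["Tw"];hsv=cv2.cvtColor(im,cv2.COLOR_BGR2HSV)
ye=(hsv[...,0]>18)&(hsv[...,0]<35)&(hsv[...,1]>130)
n,l,st,cc=cv2.connectedComponentsWithStats(ye.astype(np.uint8))
for i in range(1,n):
    if st[i,4]>30 and abs(cc[i][0]-320)<80:
        q=(l==i).astype(np.uint8);print(cc[i].round(1),st[i].tolist(),"z8",np.round(rect(K,Tw,q,.008)[0],4),"z39",[np.round(t,4) for t in rect(K,Tw,q,.039)])
g=(hsv[...,2]>120)&(hsv[...,2]<190)&(hsv[...,1]<70);g[:100]=0;g[200:]=0
n,l,st,cc=cv2.connectedComponentsWithStats(g.astype(np.uint8))
for i in range(1,n):
    if st[i,4]>60 and abs(cc[i][0]-320)<80:
        q=(l==i).astype(np.uint8);print("grey",cc[i].round(1),st[i].tolist(),[np.round(t,4) for t in rect(K,Tw,q,.044)])
w=(~((hsv[...,0]>40)&(hsv[...,0]<90)&(hsv[...,1]>80)))&(hsv[...,2]>70);w[:85]=0;w[205:]=0;w[:,:240]=0;w[:,400:]=0
q,ce,a=comp(w,[320,150]);print("plate",ce,a,[np.round(t,4) for t in rect(K,Tw,q,.008)],cv2.boundingRect(q))
```

```text
[319.1 102.8] [313, 93, 13, 21, 239] z8 [ 0.5198 -0.1747] z39 [array([ 0.5211, -0.1746]), array([0.0236, 0.0139]), np.float64(1.2021)]
[320.5 189.5] [290, 188, 62, 4, 243] z8 [ 0.6321 -0.1706] z39 [array([ 0.6246, -0.1707]), array([0.0038, 0.0742]), np.float64(1.1396)]
grey [319.5 150. ] [304, 127, 31, 47, 1411] [array([ 0.5763, -0.1735]), array([0.0543, 0.0354]), np.float64(1.1182)]
plate [320.95181214 144.91937016] 7367 [array([ 0.5721, -0.171 ]), array([0.1302, 0.0985]), np.float64(0.776)] (283, 93, 78, 101)
```

```bash
python3 -c "
from bench import env,state
print(state()['t'],state()['dq'].round(3)); print(env.sign_off())"
```

```text
21.2833 [ 0.001  0.001 -0.005 -0.002 -0.002 -0.   ]
the job is handed in; nothing more can be done
None
```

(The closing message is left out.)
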